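Hold a crane-hook latch gate on its balance point over the bumper

TASK

Get the longest of the three latch gates ready for its drop check: first, while the gate still leans towards the robot, lay the black rubber bumper block flat on the stand's bedplate on the far side of that gate's post, midway between the clamp channel and the low far lip, in line with the gate and with the block's long side pointing straight away from the post. Then swing that gate up to its balance point, standing straight up, without letting it tip over to the far side, and finish still holding it there with the gripper. Do not disturb the two short gates, the yellow swivel hook, the brass ring or the orange caliper case.

Things in the scene. Friction and masses are not known exactly. Their poses are not given: they have to be found in the camera images.
- stand: fixed slotted stand: bedplate 6 mm thick on the shelf, x -50 to +145 mm, y +-155 mm. Origin on the shelf (z 0) under the middle post; x to the far side, y along the row of posts. Clamp channel, top 20 mm over the shelf, ends at x = +30; far lip, top 16 mm over the shelf, has its inner face at x = +140. Posts stand at x 0, y -90, 0, +90, in any order
- post_long: fixed clevis post of the longest gate: base 40 (x) x 52 (y) x 34 mm, cheeks up to 72 mm. Origin: centre of its underside, on the bedplate (world z 6 mm). Axes parallel to the stand's; the gate's pin lies along y, 60 mm above the origin. Middle of the bumper's place: x +85 mm, y 0, z 0 in this frame, 25 mm free on either side of the 60 mm block
- nose_long (a point): centre of the longest gate's nose (other gates: 66 mm long): steel cross roller, diameter 16 mm, 30 mm wide along the post's y, flat ends to pinch from above with fingers closing along y; the gate can turn between the fingers. 100 mm from the pin. Bar below it 24 mm wide, 8 mm thick. Gate about 0.2 kg
- gate_long (a joint): angle of the longest gate: 0 = straight up, its balance point; negative = leaning to the robot (starts on its stop, about -0.9); positive = tipped to the far side, stop 1.75. Nose in the post's frame: x = 100 sin(angle), z = 60 + 100 cos(angle) mm. Nearly free hinge: the gate falls to either side by its weight unless held
- gate_short_a (a joint): angle of a short gate (66 mm, with a long slot mark), same sense, rests at -0.9; leave alone
- gate_short_b (a joint): angle of the other short gate (66 mm, with a round mark), same sense, rests at -0.9; leave alone
- bumper: loose black rubber block, 60 (its x) x 40 (its y) x 35 mm high, about 0.12 kg, lying on the shelf to the left or right of the stand. Origin: centre of its underside; grip across the 40 mm width
- swivel_hook: loose squat yellow-painted swivel hook lying flat, about 130 x 90 x 25 mm, on the other side of the stand; bystander. Origin about its middle on the shelf
- gauge_ring: loose brass go-gauge ring, 60 mm outer diameter, 12 mm high, lying to the left of the stand, farther out; bystander. Origin: centre of its underside
- caliper_case: loose orange plastic caliper case, 85 (x) x 210 (y) x 28 mm, to the right of the stand, farther out; bystander. Origin: centre of its underside

How it is judged:
By the outcome, as a careful person would: the job done as asked, in the order asked, and still so for the second after the job is handed in, while the arm keeps its last pose, push and grip.
It also fails if it takes over 58 s, if anything falls off the work surface, if the arm or the gripper's body presses on something with over 40 N, if the wrist force passes 120 N, or if a joint passes its speed limit or range.

ROBOT

A 6-joint arm with a two-finger parallel gripper is mounted at the origin on the work surface. World frame = base frame: x ahead of the robot, y to its left, z up, the work surface at z = 0. Lengths are in m, angles in degrees, forces in N, time in s.
With the tool pointing down it reaches from about 0.35 to 0.875 m from the base axis. Payload 4.2 kg.
Tool frame: the origin (TCP) lies between the finger pads, 19 mm behind the fingertips; this is the grasp point; z points along the fingers, y is the line along which they close (so a half turn about z gives the same grasp; the last joint's range is limited). The gripper opens to 87 mm and grips with 3 to 60 N. Pads are 19 mm wide; open, the fingers measure 117 mm over their backs; the gripper's body (75 mm by 190 mm) begins 51 mm behind the grasp point.
Start: joints at [86.666, 22.042, 0.453, 0, -68.411, -14.817], TCP at [0.195, 0.594, 0.241] pointing down, gripper open.
Joint ranges: [-179.83, 179.83], [-69.29, 118.12], [-61.27, 80.66], [-181.25, 117.63], [-171.15, -9.14], [-177.46, 177.46]. Speed limits (degrees/s): [159.86, 159.86, 180, 180, 180, 180].

INTERFACE

Orientations are given as [roll, pitch, yaw] about the fixed x, y, z axes, in that order (R = Rz(yaw) Ry(pitch) Rx(roll)).
In Python, from workcell import env gives the robot as it stands. Calls block until the motion is done:
- env.goto(position, orientation): joint-space move of the TCP to a pose.
- env.move_straight(position, rotation=None, rate=0.15, force_limit=None): straight line of the TCP; rotation=None keeps the orientation; rate is the mean speed in m/s. With force_limit (N) it stops when the force on the tool has changed by that much, and returns True; else False.
- env.set_joints(angles): joint-space move.
- env.gripper_to(opening, grasp_force=None): opening from 0.0 (shut) to 1.0 (fully open); grasp_force is the grip in N (None keeps the last); returns when the fingers have stopped.
- env.dwell(seconds).
- env.inverse_kinematics(position, orientation): joint angles nearest the present ones, or None.
- env.read_state(): the state.
- env.grab_frame(name): name is "scene" or "top"; returns a dict with "image" (384x512x3 uint8, blue, green, red), "fx", "fy", "cx", "cy" (pixels), "D" ([k1, k2, p1, p2, k3] as OpenCV has them; the pictures are not rectified), "position" and "orientation" of the camera in the world. Camera axes: x right, y up, looking along -z (the intrinsics and any distortion apply to the point x, -y, -z); pixel columns grow to the right and rows downward; lengths in m; the calibration is good to about 2 mm. A picture is of the moment at which its call begins. There is no depth.
A pose or a line that the arm cannot do raises env.Unreachable and nothing moves.
- env.close_job(): hands the job in; it is judged then, once.
Trained networks look in a picture, given as the dict that the camera call returned (one of the last four; its "shot" number tells which), for a name from the list of things; names that differ only in an ending like _2 or _b are one class to them, and where a whole thing is asked for, a point or a joint stands for the part that bears it (a point fixed in the world has none). Each returns a list of dicts, best first, with "score" (0 to 1); they miss things now and then, are a little off and sometimes report something else, mostly with a low value. They report only what shows in the picture. A call takes as long as a camera call.
- env.search_frame(picture, thing): "xyz" ([x, y, z] in m, in world coordinates, good to about 4 mm: the middle of the surface that is visible of it).
- env.trace(picture, thing): "mask" (384x512 bool, what is visible of it).
The state is a dict: "clock": time; "joint_positions": joint angles; "qvel": joint speeds; "joint_torque": joint torques, N m; "position": TCP position; "tool_rot": TCP orientation; "force": force on the tool from outside, world axes, zero at the start; "wrist_torque": the same for the moment, N m; "opening": opening from 0.0 (shut) to 1.0 (fully open); "finger_force": force on a finger pad.
Only numpy, scipy, OpenCV 4.12 (cv2) and the standard library are available. Lean on these libraries where they do the work, as an engineer would, in place of code of your own. Each camera call takes 0.05 s, during which the arm holds its last target. There are 200 camera calls.

## Working session

There is one attempt and no reset: what is moved stays moved. The work goes in short steps, each a Python script; the robot and the scene stay as the last script left them, time stands still between calls to the robot, and variables do not carry over. Pictures are saved under pics/ and viewed, at most 10 in all, crops included, and the job is handed in when it is done.

```bash
mkdir -p pics; ls; python3 - <<'E'
from workcell import env
import cv2,numpy as np
for n in ("scene","top"):
    p=env.grab_frame(n); cv2.imwrite(f"pics/{n}0.png",p["image"])
    print(n,{k:v for k,v in p.items() if k!="image"})
    for t in ["stand","post_long","nose_long","gate_long","gate_short_a","bumper","swivel_hook","gauge_ring","caliper_case"]:
        print(t,[(np.round(d["xyz"],3).tolist(),round(d["score"],2)) for d in env.search_frame(p,t)[:4]])
s=env.read_state();print(s)
E
```

```text
pics
workcell.py
scene {'fx': 412.02315521958843, 'fy': 412.02315521958843, 'cx': 256.0805307314857, 'cy': 198.8003617575892, 'D': array([-0.13710596,  0.        ,  0.        ,  0.        ,  0.        ]), 'position': array([1.31039429, 0.59274926, 0.96842958]), 'orientation': array([ 48.62578863,  -0.62475279, 129.75626384]), 'shot': 1}
stand [([0.652, 0.103, 0.003], 0.8)]
post_long [([0.574, 0.168, 0.074], 0.94)]
nose_long [([0.541, 0.169, 0.101], 0.76)]
gate_long [([0.541, 0.165, 0.102], 0.73)]
gate_short_a [([0.551, -0.011, 0.091], 0.68), ([0.555, 0.084, 0.091], 0.67), ([0.692, -0.373, 0.026], 0.59)]
bumper [([0.455, -0.34, 0.038], 0.67)]
swivel_hook [([0.456, 0.385, 0.025], 0.57)]
gauge_ring [([0.715, 0.351, 0.012], 0.62)]
caliper_case [([0.69, -0.375, 0.029], 0.85), ([0.556, 0.084, 0.088], 0.18)]
top {'fx': 386.93938322080857, 'fy': 386.93938322080857, 'cx': 256.4559499179097, 'cy': 190.6936623723833, 'D': array([0.01911295, 0.        , 0.        , 0.        , 0.        ]), 'position': array([ 0.50000813, -0.0171061 ,  1.08122951]), 'orientation': array([  3.79633913,  -0.135624
[... 517 characters left out ...]
.025], 0.69)]
{'clock': 1.0, 'joint_positions': array([ 8.66644244e+01,  2.20388814e+01,  4.52926176e-01, -2.91520411e-04,
       -6.84101262e+01, -1.48160825e+01]), 'qvel': array([ 0.08953523, -0.08273032,  0.05432765, -0.0380226 , -0.01823122,
       -0.0503634 ]), 'joint_torque': array([-7.09112555e-04, -3.90475023e+01,  1.87623256e+01,  4.22413990e+00,
        1.55284727e-02, -2.15207683e-05]), 'position': array([0.19468309, 0.59388649, 0.24128088]), 'tool_rot': array([-1.79996281e+02,  1.26410996e-03, -1.81517653e+01]), 'force': array([ 0.54701772,  0.37629753, -0.38317637]), 'wrist_torque': array([0.01420093, 0.04556777, 0.03541675]), 'finger_force': 0.0, 'opening': 1.0001769766454718}
```

View pics/scene0.png

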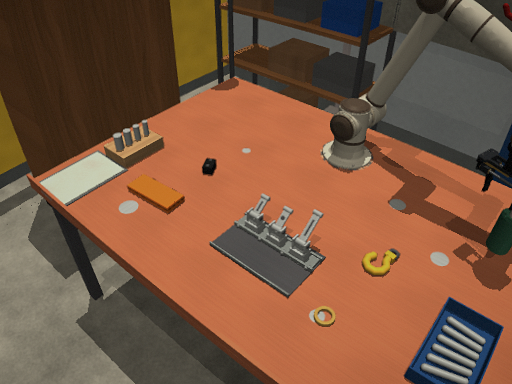

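View pics/top0.png

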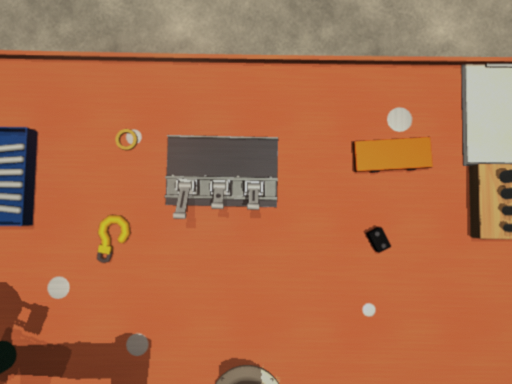

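```bash
cat > h.py <<'E'
from workcell import env
import cv2,numpy as np
from scipy.optimize import minimize
from scipy.spatial.transform import Rotation as R
def cam(p):
    Rw=R.from_euler('xyz',p["orientation"],degrees=True).as_matrix()@np.diag([1,-1,-1.])
    K=np.array([[p["fx"],0,p["cx"]],[0,p["fy"],p["cy"]],[0,0,1]])
    return Rw.T,-Rw.T@p["position"],K,np.array(p["D"],float)
def proj(p,X):
    r,t,K,D=cam(p)
    return cv2.projectPoints(np.asarray(X,float).reshape(-1,1,3),cv2.Rodrigues(r)[0],t,K,D)[0].reshape(-1,2)
def box(x0,x1,y0,y1,z0,z1):
    return np.array([[x,y,z] for x in(x0,x1) for y in(y0,y1) for z in(z0,z1)],float)
def place(X,q):
    c,s=np.cos(q[2]),np.sin(q[2]); Y=X.copy()
    Y[:,0]=q[0]+c*X[:,0]-s*X[:,1]; Y[:,1]=q[1]+s*X[:,0]+c*X[:,1]
    return Y
def hullmask(p,Xs,S=4):
    m=np.zeros((384*S,512*S),np.uint8)
    for X in Xs:
        h=cv2.convexHull(((proj(p,X)+.5)*S-.5).astype(np.float32))
        cv2.fillConvexPoly(m,np.round(h).astype(np.int32),255)
    return cv2.resize(m,(512,384),interpolation=cv2.INTER_AREA)/255.
def fit(views,boxes,q0,step):
    def cost(q):
        return sum(np.abs(hullmask(p,[place(b,q) for b in boxes])-m).sum()/m.sum() for p,m in views)
    n=len(q0); sim=np.vstack([q0]+[np.array(q0)+np.eye(n)[i]*step[i] for i in range(n)])
    r=minimize(cost,q0,method='Nelder-Mead',options=dict(initial_simplex=sim,xatol=1e-4,fatol=1e-4,maxiter=400))
    return r.x,r.fun
def ray(p,uv):
    r,t,K,D=cam(p)
    u=cv2.undistortPoints(np.array([[uv]],float),K,D)[0,0]
    return p["position"],r.T@np.array([u[0],u[1],1.])
def tri(obs):
    A=0;b=0
    for p,uv in obs:
        o,d=ray(p,uv); d=d/np.linalg.norm(d); M=np.eye(3)-np.outer(d,d); A=A+M; b=b+M@o
    return np.linalg.solve(A,b)
E
cat > a.py <<'E'
from h import *
import pickle
P={n:env.grab_frame(n) for n in("scene","top")}
M={}
for n in P:
    for t in("stand","post_long","nose_long","gate_long","gate_short_a","bumper"):
        r=env.trace(P[n],t); 
        M[n,t]=[(d["score"],d["mask"]) for d in r[:3]]
        print(n,t,[(round(d["score"],2),int(d["mask"].sum()),np.round(np.argwhere(d["mask"]).mean(0)[::-1],1).tolist()) for d in r[:3]])
pickle.dump((P,M),open("d.pkl","wb"))
im=[]
for n,(x,y,w,hh),c in(("scene",(190,180,150,120),0),("top",(150,120,150,120),0),("scene",(190,140,60,48),1),("top",(350,215,60,48),1)):
    I=P[n]["image"][y:y+hh,x:x+w]; I=cv2.resize(I,(400,300),interpolation=cv2.INTER_NEAREST if c else cv2.INTER_CUBIC)
    for t,col in(("stand",(0,255,0)),("post_long",(255,0,0)),("gate_long",(0,255,255)),("nose_long",(255,0,255)),("bumper",(0,255,0))):
        if M[n,t]:
            m=cv2.resize(M[n,t][0][1][y:y+hh,x:x+w].astype(np.uint8),(400,300),interpolation=cv2.INTER_NEAREST)
            cv2.drawContours(I,cv2.findContours(m,0,2)[0],-1,col,1)
    im.append(I)
cv2.imwrite("pics/c1.png",np.vstack([np.hstack(im[:2]),np.hstack(im[2:])]))
E
python3 a.py
```

```text
scene stand [(0.71, 3929, [265.6, 256.7])]
scene post_long [(0.7, 715, [304.5, 237.5])]
scene nose_long [(0.87, 365, [308.5, 227.3])]
scene gate_long [(0.63, 343, [309.1, 226.4])]
scene gate_short_a [(0.6, 205, [259.9, 205.1]), (0.51, 207, [282.0, 219.1])]
scene bumper [(0.76, 188, [209.4, 165.2]), (0.72, 653, [304.2, 237.8])]
top stand [(0.65, 6538, [222.3, 166.6])]
top post_long [(0.96, 621, [184.3, 195.0])]
top nose_long [(0.85, 383, [182.0, 199.8])]
top gate_long [(0.94, 419, [182.3, 199.3])]
top gate_short_a [(0.81, 297, [253.0, 194.8]), (0.67, 298, [218.1, 195.3])]
top bumper [(0.87, 423, [377.8, 238.7])]
```

View pics/c1.png

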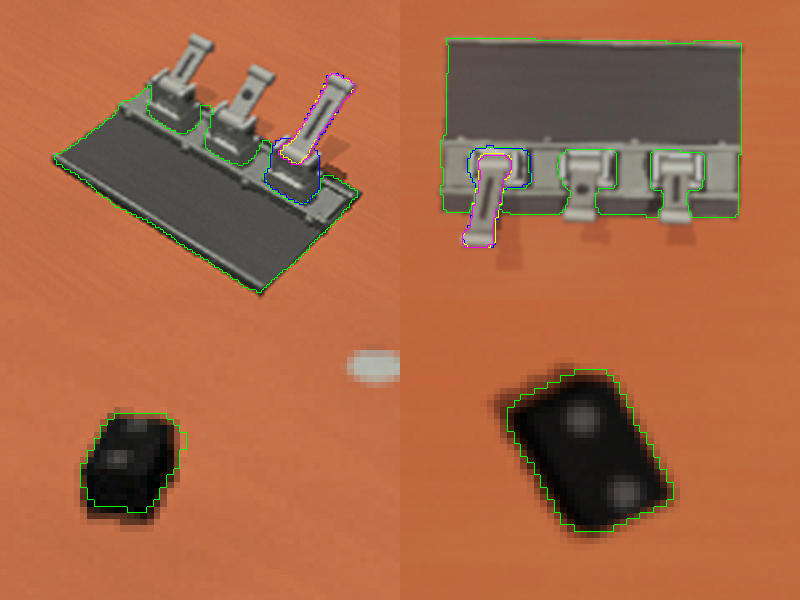

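```bash
cat > b.py <<'E'
from h import *
import pickle
P,M=pickle.load(open("d.pkl","rb"))
def hm(m):
    o=np.zeros((384,512),np.uint8); cv2.fillConvexPoly(o,cv2.convexHull(np.argwhere(m)[:,::-1].astype(np.int32)),1); return o.astype(float)
SB=[np.vstack([box(-.05,.145,-.155,.155,0,.006),box(.02,.03,-.155,.155,.006,.02),box(.14,.145,-.155,.155,.006,.016)])]
vs=[(P[n],hm(M[n,"stand"][0][1])) for n in("scene","top")]
for v in([0],[1],[0,1]): print("stand",v,*fit([vs[i] for i in v],SB,[.59,.078,-.02],[.01,.01,.05]))
BB=[box(-.03,.03,-.02,.02,0,.035)]
vb=[(P[n],M[n,"bumper"][0][1].astype(float)) for n in("scene","top")]
for v in([0],[1],[0,1]):
  for y in(-1,-.6,.6,1.): print("bumper",v,y,*fit([vb[i] for i in v],BB,[.447,-.345,y],[.01,.01,.2]))
# bumper height from both views: vary height
for h in(.025,.03,.035,.04,.045): print(h,fit(vb,[box(-.03,.03,-.02,.02,0,h)],[.447,-.345,-.9],[.01,.01,.2]))
# nose triangulation: mask end
for n in P: print(n,[np.argwhere(M[n,"nose_long"][0][1]).min(0),np.argwhere(M[n,"nose_long"][0][1]).max(0)])
E
python3 b.py
```

```text
stand [0] [ 0.58092119  0.08168366 -0.00551114] 0.03505413401315582
stand [1] [ 0.5791441   0.08005946 -0.00525559] 0.014494101895810416
stand [0, 1] [ 0.57954013  0.08030904 -0.00391624] 0.054192547618698
bumper [0] -1 [ 0.4400826  -0.3516949  -0.75312606] 0.30056320400500625
bumper [0] -0.6 [ 0.43912378 -0.35259019 -0.70179153] 0.298936170212766
bumper [0] 0.6 [ 0.43858302 -0.35314603  0.46491051] 0.164372131831456
bumper [0] 1.0 [ 0.43844732 -0.35156005  0.48534577] 0.1719232373800584
bumper [1] -1 [ 0.44442772 -0.35129763  0.48901837] 0.06498864321142168
bumper [1] -0.6 [ 0.44381009 -0.35098267  0.49742929] 0.0633384322996338
bumper [1] 0.6 [ 0.44430116 -0.35107301  0.46647222] 0.06275436888703471
bumper [1] 1.0 [ 0.44376403 -0.35077659  0.48761888] 0.06204051360496917
bumper [0, 1] -1 [ 0.44340305 -0.3505913   0.50752274] 0.2644068975107774
bumper [0, 1] -0.6 [ 0.4404771  -0.35229914  0.45993077] 0.32169841932044685
bumper [0, 1] 0.6 [ 0.44340769 -0.35105383  0.50481686] 0.2613915542576369
bumper [0, 1] 1.0 [ 0.44365335 -0.35088539  0.46799478] 0.2553608677513558
0.025 (array([ 0.44287122, -0.35341325,  0.48574455]), np.float64(0.2944050433412136))
0.03 (array([ 0.44325951, -0.35168597,  0.47654517]), np.float64(0.24588374356834933))
0.035 (array([ 0.44294107, -0.35354262, -0.42717002]), np.float64(0.7499281509294025))
0.04 (array([ 0.44358637, -0.34810402, -0.64286748]), np.float64(0.7801974690585454))
0.045 (array([ 0.44442653, -0.34687862, -0.67963832]), np.float64(0.8377161266397812))
scene [array([209, 294]), array([245, 322])]
top [array([182, 173]), array([218, 191])]
```

```bash
python3 - <<'E'
from h import *
yaw=np.degrees(.482)
def st(l):
    s=env.read_state();print(l,round(s["clock"],2),np.round(s["position"],4),np.round(s["tool_rot"],2),round(s["opening"],3),round(s["finger_force"],1),np.round(s["force"],1))
B=[.4436,-.351]
env.goto(B+[.22],[180,0,yaw]); st("above")
print(np.round(env.read_state()["joint_positions"],1))
env.move_straight(B+[.06],rate=.2)
print(env.move_straight(B+[.025],rate=.05,force_limit=8)); st("down")
env.gripper_to(0.2,25); st("grip")
env.move_straight(B+[.23],rate=.15); st("lift")
p=env.grab_frame("scene"); cv2.imwrite("pics/lift.png",p["image"])
E
```

```text
above 5.11 [ 0.444  -0.3506  0.22  ] [180.    -0.    27.67] 0.997 0.0 [ 0.6 -0.   0.4]
[-21.9  17.2  -9.9  -0.  -62.9 139.6]
False
down 6.91 [ 0.4438 -0.3511  0.0251] [ 1.7999e+02 -1.0000e-02  2.7620e+01] 1.005 0.0 [-0.4  0.1 -0.9]
grip 7.75 [ 0.4436 -0.351   0.025 ] [180.    -0.    27.62] 0.46 25.0 [-0.5  0.5  0.3]
lift 9.27 [ 0.4431 -0.3507  0.2289] [-1.7989e+02  7.0000e-02  2.7610e+01] 0.458 25.0 [ 0.3 -0.6 -1.1]
```

```bash
python3 - <<'E'
from h import *
def st(l):
    s=env.read_state();print(l,round(s["clock"],2),np.round(s["position"],4),np.round(s["tool_rot"],2),round(s["opening"],3),round(s["finger_force"],1),np.round(s["force"],1))
ps=np.array([.5795,.0803]); a=-.004
T=place(np.array([[.085,.09,0.]]),[*ps,a])[0]; print(T)
T=list(T[:2]); 
env.goto(T+[.24],[180,0,np.degrees(a)]); st("above")
env.move_straight(T+[.06],rate=.12)
print(env.move_straight(T+[.0305],rate=.03,force_limit=6)); st("down")
env.gripper_to(0.62); st("open")
env.move_straight(T+[.16],rate=.15)
env.goto([.42,.17,.26],[180,0,0]); st("back")
import pickle
P={};M={}
for n in("scene","top"):
    P[n]=env.grab_frame(n)
    for t in("bumper","stand","nose_long","gate_long"):
        r=env.trace(P[n],t); M[n,t]=[(d["score"],d["mask"]) for d in r[:3]]
        print(n,t,[(round(d["score"],2),int(d["mask"].sum()),np.round(np.argwhere(d["mask"]).mean(0)[::-1],1).tolist()) for d in r[:3]])
    for t in("bumper","nose_long"): print(t,[(np.round(d["xyz"],3),round(d["score"],2)) for d in env.search_frame(P[n],t)[:2]])
pickle.dump((P,M),open("d2.pkl","wb"))
I=[cv2.resize(P[n]["image"][y:y+150,x:x+200],(400,300),interpolation=cv2.INTER_CUBIC) for n,x,y in(("scene",180,160),("top",130,100))]
cv2.imwrite("pics/placed.png",np.hstack(I))
E
```

```text
[0.66485932 0.16995928 0.        ]
above 11.35 [0.6649 0.1689 0.2401] [179.99   0.    -0.29] 0.456 25.0 [ 0.3 -0.3 -0.6]
True
down 13.93 [0.6647 0.1699 0.031 ] [ 1.7995e+02  5.0000e-02 -2.0000e-01] 0.461 25.0 [-0.8  0.8  4.3]
open 14.53 [0.6634 0.1694 0.0293] [179.89   0.25  -0.24] 0.62 0.0 [ 0.1 -0.3 -0. ]
back 16.57 [0.4207 0.1703 0.2596] [179.98   0.    -0.  ] 0.62 0.0 [0.1 0.7 0.2]
scene bumper []
scene stand [(0.92, 3698, [264.5, 255.6])]
scene nose_long [(0.88, 302, [307.9, 228.1])]
scene gate_long [(0.61, 369, [308.8, 227.1])]
bumper [(array([0.668, 0.177, 0.044]), 0.68)]
nose_long [(array([0.541, 0.168, 0.101]), 0.81)]
top bumper [(0.69, 344, [188.3, 156.7])]
top stand [(0.68, 6072, [224.3, 167.2])]
top nose_long [(0.92, 440, [182.3, 199.3])]
top gate_long [(0.77, 366, [182.4, 199.0])]
bumper [(array([0.664, 0.168, 0.041]), 0.74)]
nose_long [(array([0.535, 0.166, 0.103]), 0.89)]
```

View pics/placed.png

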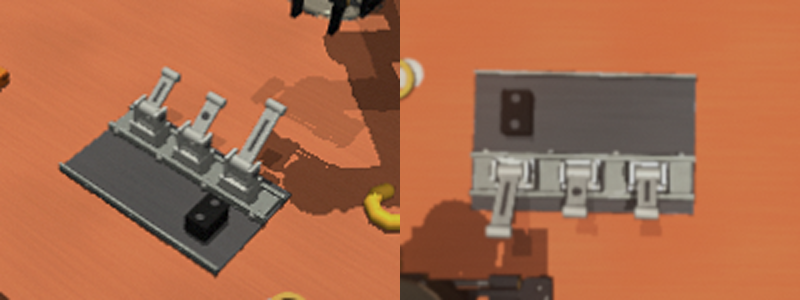

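```bash
python3 - <<'E'
from h import *
import pickle
P,M=pickle.load(open("d2.pkl","rb"))
print("bumper",fit([(P["top"],M["top","bumper"][0][1].astype(float))],[box(-.03,.03,-.02,.02,.006,.041)],[.665,.17,0],[.005,.005,.1]))
gate=[box(-.004,.004,-.012,.012,.01,.1),box(-.008,.008,-.015,.015,.092,.108)]
# q: pin x, y, angle, pin z, via custom rotation
for nm in("nose_long","gate_long"):
  vs=[(P[n],M[n,nm][0][1].astype(float)) for n in("scene","top")]
  def cost(q,vs=vs):
    c,s=np.cos(q[2]),np.sin(q[2]); A=np.array([[c,0,s],[0,1,0],[-s,0,c]])
    bs=[place(b@A.T+[0,0,q[3]],[q[0],q[1],-.004]) for b in gate]
    return sum(np.abs(hullmask(p,bs)-m).sum()/m.sum() for p,m in vs)
  q0=np.array([.5795,.17,-.9,.066]); sim=np.vstack([q0,q0+np.diag([.006,.006,.1,.006])])
  r=minimize(cost,q0,method='Nelder-Mead',options=dict(initial_simplex=sim,xatol=1e-4,fatol=1e-4))
  q=r.x;print(nm,q,r.fun,"nose",q[0]+.1*np.sin(q[2]),q[3]+.1*np.cos(q[2]), cost(q0))
# triangulated tip-edge midpoint of roller: farthest mask pixels along bar
obs=[]
for n in("scene","top"):
    m=np.argwhere(M[n,"nose_long"][0][1])[:,::-1].astype(float)
    pr=proj(P[n],[[.501,.17,.128],[.5795,.17,.066]]); d=(pr[0]-pr[1]); d/=np.linalg.norm(d)
    t=(m-m.mean(0))@d; tip=m[t>t.max()-4].mean(0); obs.append((P[n],tip)); print(n,"tip",tip,"predicted nose",pr[0])
print(tri(obs))
E
```

```text
bumper (array([0.66223421, 0.17075585, 0.03144781]), np.float64(0.1610123119015048))
nose_long [ 0.59033244  0.16962125 -1.01090988  0.06792381] 0.5379587066614725 nose 0.5056008979593016 0.12103281214382824 0.7452044008452267
gate_long [ 0.59160113  0.1691461  -1.02391855  0.06667564] 0.46568814739899245 nose 0.5061859001509065 0.11867792915764017 0.6664792035255616
scene tip [317.375   213.15625] predicted nose [317.50119639 212.93586707]
top tip [178.47826087 216.39130435] predicted nose [179.35287114 214.90743898]
[0.49855005 0.17071413 0.12595984]
```

```bash
python3 - <<'E'
from h import *
def st(l):
    s=env.read_state();print(l,round(s["clock"],2),np.round(s["position"],4),np.round(s["tool_rot"],2),round(s["opening"],3),round(s["finger_force"],1),np.round(s["force"],1))
px,py,pz=.5795,.170,.066
env.goto([.500,py,.21],[180,0,-.2]); st("above")
print(env.move_straight([.500,py,.128],rate=.06,force_limit=6)); st("down")
env.gripper_to(0.1,15); st("grip")
for a in np.linspace(-.9,-.1,9)[1:]:
    env.move_straight([px+.1*np.sin(a),py,pz+.1*np.cos(a)],rate=.05)
    if abs(a+.5)<.05 or abs(a+.8)<.05: st(round(a,2))
st("-.1")
import pickle
P={};M={}
for n in("scene","top"):
    P[n]=env.grab_frame(n)
    for t in("bumper","nose_long"):
        print(n,t,[(np.round(d["xyz"],3),round(d["score"],2)) for d in env.search_frame(P[n],t)[:2]])
pickle.dump((P,M),open("d3.pkl","wb"))
I=[cv2.resize(P[n]["image"][y:y+105,x:x+140],(400,300),interpolation=cv2.INTER_CUBIC) for n,x,y in(("scene",220,180),("top",140,120))]
cv2.imwrite("pics/sw.png",np.hstack(I))
E
```

```text
above 17.74 [0.5002 0.1696 0.2089] [ 1.7991e+02  1.1000e-01 -2.5000e-01] 0.619 0.0 [-0.3  1.4  0.2]
False
down 19.26 [0.5003 0.1701 0.1284] [-1.7997e+02 -5.0000e-02 -2.0000e-01] 0.619 0.0 [0.7 0.  0. ]
grip 19.81 [0.5    0.1699 0.128 ] [179.98   0.    -0.2 ] 0.342 15.0 [-0.6 -0.7  0.3]
-0.8 20.18 [0.5072 0.1698 0.1359] [ 1.7998e+02  9.0000e-02 -2.2000e-01] 0.339 15.0 [-4.   0.9  3.8]
-0.5 21.23 [0.5317 0.1697 0.1537] [ 1.7998e+02 -1.0000e-02 -2.1000e-01] 0.342 15.0 [-1.8 -2.4  3.3]
-.1 22.62 [0.5702 0.1695 0.1653] [ 1.7995e+02 -1.0000e-02 -2.2000e-01] 0.343 15.0 [-0.6 -4.7 -0.1]
scene bumper [(array([0.67 , 0.178, 0.045]), 0.61)]
scene nose_long [(array([0.578, 0.17 , 0.12 ]), 0.57)]
top bumper [(array([0.666, 0.165, 0.04 ]), 0.85), (array([0.444, 0.377, 0.023]), 0.6)]
top nose_long []
```

View pics/sw.png

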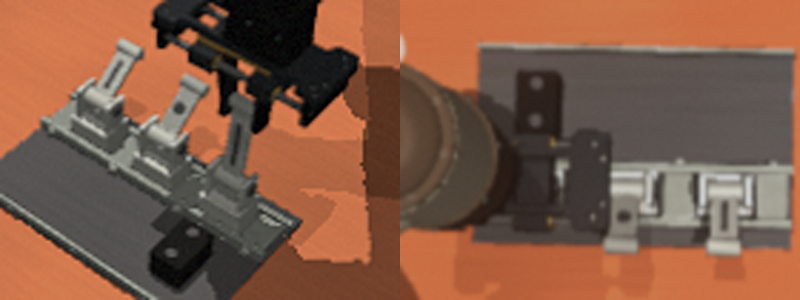

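```bash
python3 - <<'E'
from h import *
import pickle
def st(l):
    s=env.read_state();print(l,round(s["clock"],2),np.round(s["position"],4),np.round(s["tool_rot"],2),round(s["opening"],3),round(s["finger_force"],1),np.round(s["force"],1))
px,py,pz=.5785,.1693,.066
for a in(-.05,0):
    env.move_straight([px+.1*np.sin(a),py,pz+.1*np.cos(a)],rate=.03)
env.dwell(.5); st("0")
P={n:env.grab_frame(n) for n in("scene","top")}
gate=[box(-.004,.004,-.012,.012,.01,.1),box(-.008,.008,-.015,.015,.092,.108)]
p=P["scene"]; I=p["image"].copy(); x0,y0=235,180
I=cv2.resize(I[y0:y0+120,x0:x0+120],(600,600),interpolation=cv2.INTER_CUBIC)
for q,col in((0,(0,255,0)),(-.1,(0,0,255)),(.1,(255,0,0))):
    c,s=np.cos(q),np.sin(q);A=np.array([[c,0,s],[0,1,0],[-s,0,c]])
    for pts in([[.004,-.012,.01],[.004,-.012,.1]],[[.004,.012,.01],[.004,.012,.1]],[[.0,-.015,.108],[.0,.015,.108]]):
        X=np.array(pts)@A.T+[.579,.1697,.066]
        uv=np.round(((proj(p,X)-[x0,y0])+.5)*5-.5).astype(int); cv2.line(I,tuple(map(int,uv[0])),tuple(map(int,uv[1])),col,1)
b=proj(p,place(box(-.03,.03,-.02,.02,.006,.041),[.665,.17,-.004]))
h=cv2.convexHull(np.round(((b-[x0,y0])+.5)*5-.5).astype(np.int32)); cv2.polylines(I,[h],True,(255,255,0),1)
cv2.imwrite("pics/fin.png",I)
for n in P:
    m=(P[n]["image"].max(2)<40)
    for t in("bumper","swivel_hook","gauge_ring","caliper_case","gate_short_a"): print(n,t,[(np.round(d["xyz"],3),round(d["score"],2)) for d in env.search_frame(P[n],t)[:2]])
b=env.trace(P["top"],"bumper")
if b: print(fit([(P["top"],b[0]["mask"].astype(float))],[box(-.03,.03,-.02,.02,.006,.041)],[.665,.17,0],[.005,.005,.1]))
E
```

```text
0 24.02 [0.5783 0.1694 0.1658] [-1.8e+02  2.0e-02 -2.0e-01] 0.345 15.0 [-0.5 -2.4 -3.4]
scene bumper [(array([0.671, 0.176, 0.044]), 0.72)]
scene swivel_hook [(array([0.456, 0.387, 0.024]), 0.6)]
scene gauge_ring [(array([0.716, 0.348, 0.012]), 0.57)]
scene caliper_case [(array([ 0.688, -0.371,  0.029]), 0.69)]
scene gate_short_a [(array([0.556, 0.083, 0.085]), 0.51), (array([ 0.548, -0.01 ,  0.09 ]), 0.48)]
top bumper [(array([0.67 , 0.161, 0.045]), 0.8)]
top swivel_hook []
top gauge_ring [(array([0.582, 0.147, 0.041]), 0.72), (array([0.727, 0.354, 0.012]), 0.4)]
top caliper_case [(array([ 0.677, -0.388,  0.026]), 0.94)]
top gate_short_a [(array([0.55 , 0.08 , 0.092]), 0.87), (array([ 0.557, -0.011,  0.093]), 0.67)]
(array([ 6.69763048e-01,  1.70013518e-01, -5.14503762e-04]), np.float64(0.35594237695078035))
```

View pics/fin.png

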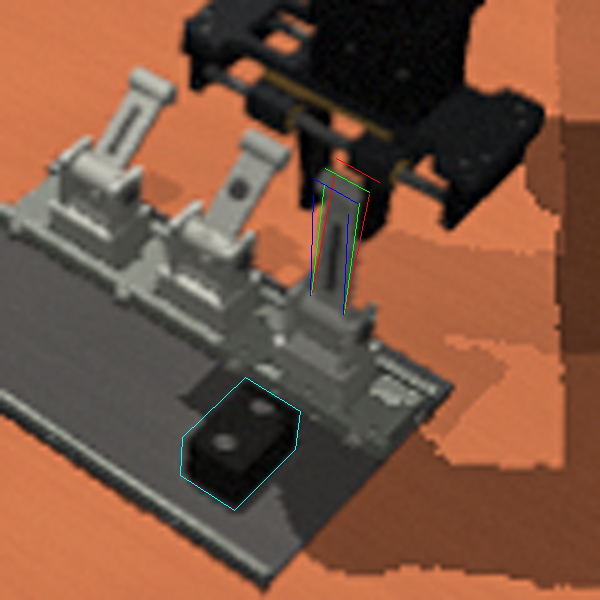

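The view shows the gate's bar on the 0 rad outline, with its top edge near px (347,180). The bumper fills its outline around (240,445), and the short gates have not moved.

```bash
python3 -c "
from workcell import env
s=env.read_state();print(s['clock'],s['opening'],s['finger_force'],s['position'])
print(env.close_job())"
```

```text
24.675 0.3407018464331848 14.999369108118117 [0.57835822 0.1693496  0.16572412]
the job is handed in; nothing more can be done
None
```

I handed the job in at 24.7 s: the bumper lies flat at its place beyond the longest gate's post, that gate is held upright in the gripper, and the last pictures show no sign that anything else moved.

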